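# Weigh the morning's parcels on the balance and put them out for the post

### The job

Find the weight of all this morning's parcels together: unscrew the balance's clamp knob, lay every parcel on the oblong platter, and stand weights from the wooden tray on the round plate until the free beam rests level. Then screw the clamp home again with everything still in place, and move the parcels into the blue post tray, leaving the weights that balanced them on the round plate for me to add up and any spare weights in their wooden tray. Do not disturb the jar, the sunglasses case, the shoe tree or the shoehorn.

Things in the scene. Friction and masses are not known exactly. Their poses are not given: they have to be found in the camera images.
- scale: two-pan kitchen balance fixed on the ledge: dark green base plate 120 (x) x 290 (y) x 22 mm, a central pillar 48 x 40 mm up to 175 mm high between the two pans, and a brass beam along y through the pillar. The oblong aluminium platter for goods is on its +y side and the round brass plate for weights on its -y side, centres 115 mm from the middle. Origin: centre of the base's underside, z up
- beam (a joint): tilt of the beam, rad: 0 = level, positive = goods platter low, negative = weight plate low; stops at -0.12 and +0.12. When free it rests at about +0.05 rad for each 100 g more on the goods platter than on the weight plate (each pan then moves 5.8 mm from level), up to its stops at about 240 g; it settles in about a second. The empty pans balance. A thin red pointer on either face of the pillar stands before the mark of its white dial when level
- clamp_knob (a joint): clamp knob on top of the pillar, rad: 0 = fully unscrewed (beam and pan stems free), 1.4 = screwed home (locked); grows clockwise seen from above and starts near 1.4. It drives a steel yoke down on to the beam, which is centred and held level when locked. It stays where it is left and takes about 0.2 N m to turn
- knob_grip (a point): grip point of the clamp knob, on its vertical axis, 213 mm above the ledge: the middle of an upright red bar 56 mm long (this point's x axis), 14 mm thick (its y axis), whose top is 10 mm above this point and whose hub disc (42 mm across) has its top 24 mm below it. The bar lies along the beam when free and nearly across it when locked; the point turns with the knob
- goods_platter: oblong aluminium goods platter with a low rim, 200 (x) x 150 (y) outside, rim 4 mm thick and 14 mm high over its underside; floor 4 mm thick. Origin: centre of its underside, 105 mm above the ledge when the beam is level; it stays horizontal and slides up and down up to 14 mm as the beam tilts
- weight_plate: round brass plate for the weights, 160 mm across, inside 152 mm, low rim 14 mm high over its underside, floor 4 mm thick. Origin: centre of its underside, 105 mm above the ledge when level; it stays horizontal and slides up and down up to 14 mm as the beam tilts
- weight_tray: wooden tray for the weights fixed on the ledge in front of the balance, lined green, 86 (x) x 282 (y) outside, walls 6 mm thick and 22 mm high, floor 6 mm thick; origin: centre of its underside. The four weights start in a row along its y, 68 mm apart (at y -102, -34, 34, 102 mm), in any order
- post_tray: flat blue metal tray for the outgoing post, fixed on the ledge right of the balance, 160 (x) x 220 (y) mm outside, walls 5 mm thick and 16 mm high, floor 5 mm thick; origin: centre of its underside
- weight_500: 500 g hexagonal dark iron weight, 52 mm across the flats, body 32 mm high, on top a neck 14 mm thick and 8 mm tall and then a round brass lifting knob 22 mm across and 26 mm tall, 66 mm high in all; the origin is the centre of its underside, z up its knob
- weight_200a: first 200 g hexagonal dark iron weight, 44 mm across the flats, body 26 mm high, on top a neck 14 mm thick and 8 mm tall and then a round brass lifting knob 22 mm across and 26 mm tall, 60 mm high in all; the origin is the centre of its underside, z up its knob
- weight_200b: second 200 g hexagonal dark iron weight, 44 mm across the flats, body 26 mm high, on top a neck 14 mm thick and 8 mm tall and then a round brass lifting knob 22 mm across and 26 mm tall, 60 mm high in all; the origin is the centre of its underside, z up its knob
- weight_100: 100 g hexagonal dark iron weight, 38 mm across the flats, body 22 mm high, on top a neck 14 mm thick and 8 mm tall and then a round brass lifting knob 22 mm across and 26 mm tall, 56 mm high in all; the origin is the centre of its underside, z up its knob
- parcel_a: small brown cardboard parcel, 68 long (its x) x 44 wide (its y) x 66 mm high, with a tape band along it and a blank white label on top; weighs 100, 200, 300 or 400 g, a whole number of hundreds that cannot be told from outside (all together 300 to 900 g); origin at the centre of its underside. There are two or three parcels; those not there have no pose. It starts flat on the ledge, left of the balance. Pale yellow tape
- parcel_b: small brown cardboard parcel, 68 long (its x) x 44 wide (its y) x 66 mm high, with a tape band along it and a blank white label on top; weighs 100, 200, 300 or 400 g, a whole number of hundreds that cannot be told from outside (all together 300 to 900 g); origin at the centre of its underside. There are two or three parcels; those not there have no pose. It starts flat on the ledge, left of the balance. Brown tape
- parcel_c: small brown cardboard parcel, 68 long (its x) x 44 wide (its y) x 66 mm high, with a tape band along it and a blank white label on top; weighs 100, 200, 300 or 400 g, a whole number of hundreds that cannot be told from outside (all together 300 to 900 g); origin at the centre of its underside. There are two or three parcels; those not there have no pose. It starts flat on the ledge, left of the balance. White tape
- parcel_d: small brown cardboard parcel, 68 long (its x) x 44 wide (its y) x 66 mm high, with a tape band along it and a blank white label on top; weighs 100, 200, 300 or 400 g, a whole number of hundreds that cannot be told from outside (all together 300 to 900 g); origin at the centre of its underside. There are two or three parcels; those not there have no pose. It starts flat on the ledge, left of the balance. Dark red tape
- ceramic_jar: bystander: closed blue ceramic jar, 100 mm across, 124 mm high, behind the parcels on the left; origin at the centre of its underside
- sunglasses_case: bystander: dark plastic sunglasses case, 66 (x) x 160 (y) x 44 mm, at the front right; origin at the centre of its underside
- shoe_tree: bystander: orange silicone shoe tree lying flat, about 208 (x) x 70 (y) x 50 mm, at the back right; origin at its underside near the middle
- shoehorn: bystander: flat steel spoon-shaped shoehorn, about 190 (x) x 40 (y) x 5 mm, lying behind the balance; origin at its underside near the middle
Not all that is in view belongs to the job. What is shaped like the weight_500 but pink or turquoise is not meant.

How it is judged:
By the outcome, as a careful person would: the job done as asked, in the order asked, and still so for the second after the job is handed in, with the robot touching nothing.
Of parcel_a, parcel_b, parcel_c, parcel_d only 2 to 3 are there at a start; the rules pass over those that are not, and their reading is None.
At some moment in a run one of parcel_a, parcel_b, parcel_c, parcel_d may be knocked a few centimetres aside while the robot is not near it.
Once in a run the grip may slacken for a moment while it holds something.
It also fails if it takes over 210 s, if anything falls off the work surface, if the arm or the gripper's body presses on something with over 40 N, if the wrist force passes 120 N, or if a joint passes its speed limit or range.

### The arm

A 6-joint arm with a two-finger parallel gripper is mounted at the origin on the work surface. World frame = base frame: x ahead of the robot, y to its left, z up, the work surface at z = 0. Lengths are in m, angles in degrees, forces in N, time in s.
With the tool pointing down it reaches from about 0.375 to 0.9 m from the base axis. Payload 3.1 kg.
Tool frame: the origin (TCP) lies on the centre line of the jaws, within the pads' length; the fingertips stand finger_overhang ahead of it and the grasp point (between the pads) lies 5 mm behind it (finger_overhang is the distance from the TCP to the fingertips, in m); z points along the fingers, y is the line along which they close (so a half turn about z gives the same grasp; the last joint's range is limited). The gripper opens to 87 mm and grips with 3 to 60 N. Pads are 19 mm wide; open, the fingers measure 117 mm over their backs; the gripper's body (75 mm by 190 mm) begins 51 mm behind the grasp point.
Start: joints at [-75.373, 30.224, 82.088, -0, 67.689, -10.227], TCP at [0.263, -0.567, 0.237] pointing down, gripper open.
Joint ranges: [-176.69, 176.69], [-43.24, 126.21], [12.49, 139.97], [-82, 262], [0, 151.66], [-163.58, 163.58]. Speed limits (degrees/s): [159.86, 159.86, 180, 180, 180, 180].

### API

Orientations are given as a 3x3 rotation matrix whose columns are the frame's x, y, z axes.
In Python, from rig import read_state, capture, calibration, hand_in, finger_overhang gives the robot as it stands.
- The arm moves only by the tool send_rows, never from a script. Its argument "plan" is a list of rows, each a list of 5 numbers: the closure in counts, from 0 (fully open) to 255 (shut), then the shift along the tool's x, y, z in m, then the turn about the tool's z in rad. A call has 1 to 20 rows; each row shifts and turns the commanded pose from where the row before left it, along the tool's axes as they then stand; what a row does not reach is not made up. A row lasts 1/12 s, in which the tool goes at most 41.7 mm and 7.16 degrees, less where a joint would pass 70% of its speed; a pose out of reach is approached as far as the arm can. A call is refused whole if a number of a shift passes 0.0417 or a number of a turn 0.125, either way. A call with a gripper value outside its range is refused whole. The fingers move at their own pace and stop on an object; the grip force is fixed at half the most. Time passes only in rows, so rows that do not move let the fingers close. It gives the time, the measured TCP pose, the force, the opening and the grip force at its end, in the units of the state.
- read_state(): the state, without advancing time (a new reading comes with each control period).
- capture(name): name is "side" or "top"; returns (picture, depth): 420x560x3 uint8, blue, green, red; 420x560 float32, m along the optical axis (not along the pixel's ray), 0 where there is no reading.
- calibration(name): a dict with "fx", "fy", "cx", "cy" (pixels), "xyz" and "rotation" of the camera in the world. Camera axes: x right, y down, z forward; pixel columns grow to the right and rows downward; lengths in m; the calibration is good to about 2 mm. A picture is of the moment at which its call begins. calibration takes no time and is no camera call.
- hand_in(): hands the job in; it is judged then, once.
The state is a dict: "time_s": time; "joint_positions": joint angles; "qvel": joint speeds; "tau": joint torques, N m; "position": TCP position; "tcp_rot": TCP orientation; "force": force on the tool from outside, world axes, zero at the start; "moment": the same for the moment, N m; "opening": opening from 0.0 (shut) to 1.0 (fully open); "grasp_force": force on a finger pad.
Only numpy, scipy, OpenCV 4.12 (cv2) and the standard library are available. Lean on these libraries where they do the work, as an engineer would, in place of code of your own. Each camera call takes 0.05 s, during which the arm holds its last target. There are 200 camera calls.

## Working session

There is one attempt and no reset: what is moved stays moved. The work goes in short steps, Python scripts to look and compute and a tool call to move; the robot and the scene stay as the last step left them, time stands still between calls to the robot, and variables do not carry over. Pictures are saved under pics/ and viewed, at most 14 in all, crops included, and the job is handed in when it is done.

Besides the shell and the picture viewer there is one more tool, called as name([rows], argument=value, ...), one row to a line, values as JSON. send_rows: Moves the arm, as the interface text tells. Its arguments: {"type":"object","properties":{"plan":{"type":"array","items":{"type":"array","items":{"type":"number"}}}},"required":["plan"]}

```bash
ls; mkdir -p pics; cat > h.py <<'E'
import numpy as np, cv2
from rig import read_state, capture, calibration, hand_in, finger_overhang
def pts(name,depth):
    c=calibration(name);v,u=np.mgrid[:420,:560]
    p=np.stack([(u-c["cx"])/c["fx"]*depth,(v-c["cy"])/c["fy"]*depth,depth],-1)
    return p@np.array(c["rotation"]).T+np.array(c["xyz"])
def proj(name,P):
    c=calibration(name);q=(np.array(P)-c["xyz"])@np.array(c["rotation"])
    return q[0]/q[2]*c["fx"]+c["cx"],q[1]/q[2]*c["fy"]+c["cy"]
E
python3 - <<'E'
from h import *
s=read_state();print(s);print(finger_overhang)
for n in("top","side"):
    im,d=capture(n);cv2.imwrite(f"pics/{n}0.png",cv2.resize(im,(784,588)));np.savez(f"{n}0.npz",im=im,d=d);print(calibration(n))
E
```

```text
pics
{'time_s': 0.0, 'joint_positions': array([-7.53732922e+01,  3.02795347e+01,  8.21577558e+01, -2.32264026e-03,
        6.76870832e+01, -1.02269381e+01]), 'qvel': array([ 0.10022191, -0.03027705,  0.01802999, -0.01647646,  0.03847131,
        0.05637161]), 'tau': array([ 5.79935477e-04, -4.40040672e+01, -1.76590240e+01,  6.31381175e-02,
        5.81319490e-02, -1.66648579e-04]), 'position': array([ 0.26252722, -0.56640986,  0.23555789]), 'tcp_rot': array([[ 9.07377965e-01,  4.20315224e-01, -5.84440106e-04],
       [ 4.20315486e-01, -9.07375623e-01,  2.09090773e-03],
       [ 3.48533645e-04, -2.14289283e-03, -9.99997643e-01]]), 'force': array([ 0.33814464, -0.80922862,  0.0080858 ]), 'moment': array([-0.00621552, -0.00069625,  0.05250899]), 'grasp_force': 0.0, 'opening': 0.9970453940418635}
0.014
{'fx': 417.0717612252668, 'fy': 417.0717612252668, 'cx': 278.63857220550057, 'cy': 207.7489472225212, 'xyz': array([ 0.34174267, -0.00138023,  1.10884914]), 'rotation': array([[-0.01062233, -0.98177286,  0.18976093],
       [-0.9993844 ,  0.01676908,  0.03081581],
       [-0.03343624, -0.18931678, -0.98134661]])}
{'fx': 514.1952617284522, 'fy': 514.1952617284522, 'cx': 279.27775973424104, 'cy': 209.06670447102877, 'xyz': array([ 0.50048705, -1.1363459 ,  0.79378025]), 'rotation': array([[ 0.99817961, -0.03931466,  0.04573652],
       [-0.05923295, -0.49626766,  0.86614656],
       [-0.01135471, -0.86727894, -0.49769298]])}
```

View pics/top0.png

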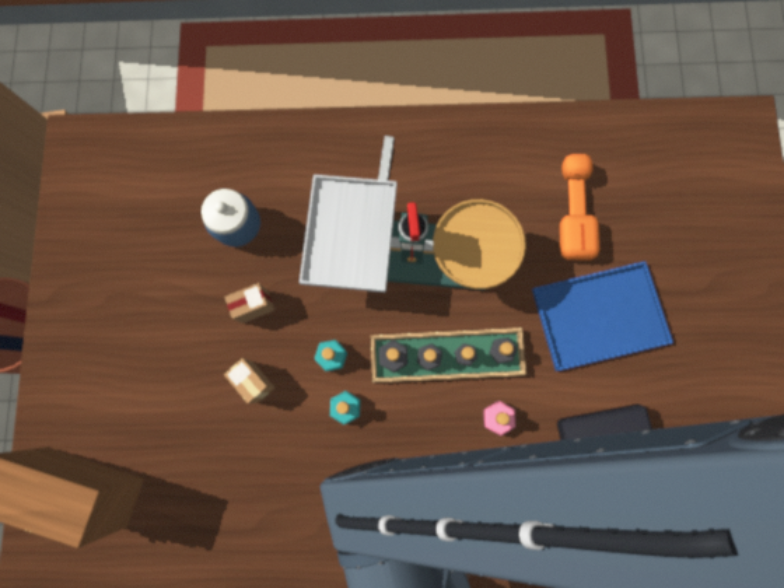

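View pics/side0.png

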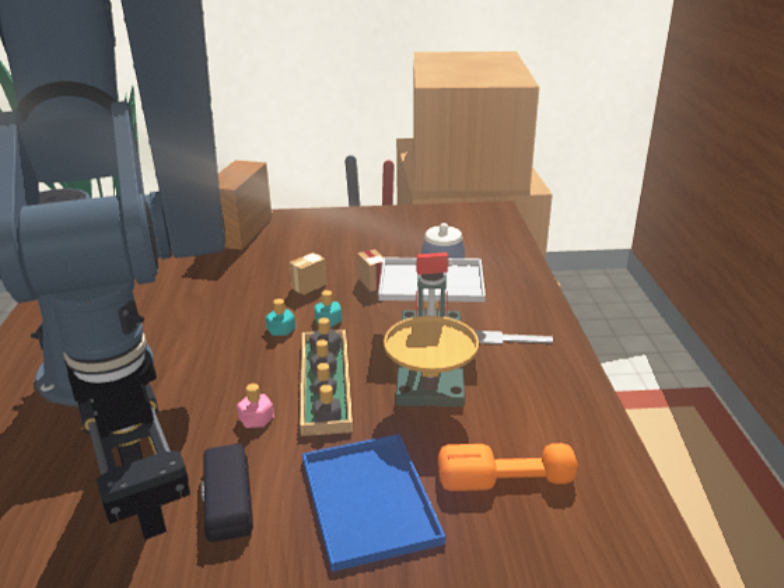

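The top view (784-px scale) shows parcel_d with dark red tape at (249,302) and parcel_a with yellow tape at (248,381). There is no third parcel. The four iron weights sit in the tray at (392,355), (430,355), (467,353) and (506,349). The red knob is at (414,221), the platter at (350,233), the plate at (480,244) and the post tray at (604,316).

What could be taken for the weights: the turquoise look-alikes at (330,354) and (344,407), and the pink one at (499,418). I'll use only the dark ones inside the wooden tray.

```bash
cat >> h.py <<'E'
def comps(m,amin=15):
    n,l,s,c=cv2.connectedComponentsWithStats(m.astype(np.uint8));return [(l==i) for i in range(1,n) if s[i,4]>=amin]
def rect(P):
    (c,w,a)=cv2.minAreaRect((P[:,:2]*1000).astype(np.float32));return np.round(c,1),np.round(w,1),round(a,1)
def masks(im):
    h=cv2.cvtColor(im,cv2.COLOR_BGR2HSV).astype(int);return h[...,0],h[...,1],h[...,2]
E
python3 - <<'E'
from h import *
z=np.load("top0.npz");im,d=z["im"],z["d"];P=pts("top",d);H,S,V=masks(im);Z=P[...,2]
def show(n,m,amin=15):
    for c in comps(m,amin):
        q=P[c];print(n,rect(q),"z",np.round(np.percentile(q[:,2],[10,50,95]),3),"n",c.sum())
ok=d>0
show("blue",ok&(H>100)&(H<125)&(S>120)&(Z<.03)&(V>60),400)
show("red",ok&((H<5)|(H>175))&(S>150)&(V>100)&(Z>.15))
yl=ok&(P[...,0]<.75)&(P[...,1]>.1)
show("parceltop",yl&(abs(Z-.066)<.008)&(S<170)&(P[...,1]>.2),60)
X,Y=P[...,0],P[...,1]
tr=ok&(X>.35)&(X<.62)&(Y>-.25)&(Y<.2)
show("wknob",tr&(Z>.05)&(Z<.09),10)
show("tray",tr&(Z>.015)&(Z<.03)&(H<25)&(X>.4),200)
show("pans",ok&(X>.5)&(X<.95)&(Z>.10)&(Z<.13),300)
show("tall",ok&(X>.5)&(X<.95)&(Z>.205)&(abs(Y)<.2),10)
print("platter/plate floor z",[np.round(Z[int(v/1.4),int(u/1.4)],4) for u,v in((350,233),(500,260))])
for n,u,v in(("shoetree",577,200),("case",600,420),("jar",228,205)):print(n,np.round(P[int(v/1.4),int(u/1.4)],3))
a=cv2.resize(im[215:300,150:390],(784,278),interpolation=cv2.INTER_CUBIC)
cv2.imwrite("pics/crop1.png",a)
E
```

```text
blue (array([ 501.8, -366.6]), array([160. , 229.9]), 12.7) z [0.002 0.005 0.015] n 5128
red (array([629.4, -11.3]), array([56.4, 17.5]), 3.0) z [0.205 0.221 0.224] n 184
parceltop (array([682.2, 324.1]), array([67.3, 99.1]), 41.2) z [0.06  0.066 0.073] n 190
parceltop (array([531.4, 298. ]), array([45.2, 69.3]), 21.6) z [0.063 0.066 0.069] n 469
parceltop (array([386.4, 292.8]), array([68.3, 45.1]), 41.0) z [0.063 0.066 0.07 ] n 504
parceltop (array([228.8, 570.8]), array([212. ,  81.5]), 48.0) z [0.06  0.066 0.073] n 241
wknob (array([618.2, -38.8]), array([18.5,  3.9]), 82.4) z [0.057 0.065 0.076] n 24
wknob (array([604.7,  -7.4]), array([38.9,  6. ]), 83.2) z [0.055 0.07  0.089] n 67
wknob (array([ 438.2, -173.7]), array([19. , 20.3]), 44.1) z [0.061 0.065 0.068] n 65
wknob (array([432.8, 145.4]), array([19.3, 20.1]), 89.9) z [0.062 0.065 0.069] n 63
wknob (array([429.3,  29.1]), array([19.2, 19.4]), 45.4) z [0.068 0.071 0.075] n 60
wknob (array([427.3, -37.2]), array([20.1, 19.7]), 28.9) z [0.063 0.066 0.068] n 61
wknob (array([ 430.7, -105.6]), array([17.9, 20.5]), 0.8) z [0.058 0.061 0.064] n 59
tray (array([440.1, -71.4]), array([282.4,  78.1]), 89.9) z [0.018 0.021 0.025] n 409
pans (array([643.2, 104. ]), array([151.4, 201.6]), 83.8) z [0.106 0.109 0.118] n 4773
pans (array([693.6, 334.1]), array([77.5, 78.9]), 18.7) z [0.101 0.103 0.12 ] n 610
pans (array([ 617.2, -124.7]), array([158.3, 158.8]), 75.5) z [0.106 0.109 0.118] n 3267
tall (array([629.4, -10.8]), array([56.4, 14.1]), 4.7) z [0.219 0.222 0.225] n 167
platter/plate floor z [np.float64(0.1073), np.float64(0.1098)]
shoetree [ 0.726 -0.329  0.026]
case [ 0.31  -0.334  0.043]
jar [0.702 0.326 0.104]
```

View pics/crop1.png

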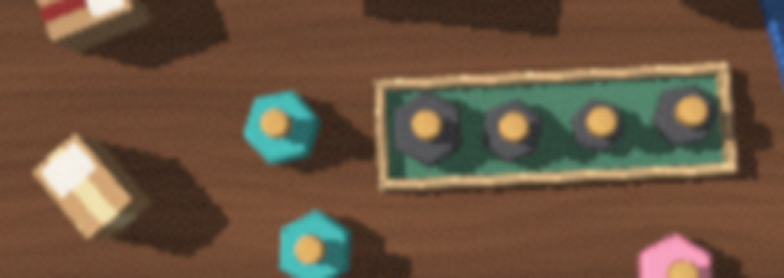

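In the crop, the four dark weights in the green-lined tray are the right ones. Top heights (72/66/61/66 mm) identify them as 500 at (425,125), 200 at (513,125), 100 at (600,120) and 200 at (690,110). The coloured look-alikes are outside the tray. First job is the knob.

```bash
cat >> h.py <<'E'
def go(x,y,z,ang):
    """tool-frame shift (after turning) and turn to the target; ang = world angle of tool x, mod 180"""
    s=read_state();R=s["tcp_rot"];a=np.degrees(np.arctan2(R[1,0],R[0,0]))
    da=(ang-a+90)%180-90
    c,n=np.cos(np.radians(a+da)),np.sin(np.radians(a+da));d=np.array([x,y,z])-s["position"]
    print("t",round(s["time_s"],2),"ang",round(a,1),"turn",round(-np.radians(da),3),"dx %.4f dy %.4f dz %.4f"%(d[0]*c+d[1]*n,d[0]*n-d[1]*c,-d[2]),"J6",round(s["joint_positions"][5]),"F",np.round(s["force"],2),"gf",round(s["grasp_force"],1),"op",round(s["opening"],3),"pos",np.round(s["position"],4))
SX=np.array([.9940,-.1097]);SY=np.array([.1097,.9940]);SO=np.array([.630,-.0105])
def sc(a,b): return tuple(SO+a*SX+b*SY)
E
python3 -c "
from h import *
go(.6294,-.0112,.27,4.7)"
```

```text
t 0.1 ang 24.9 turn 0.352 dx 0.4111 dy -0.5234 dz -0.0343 J6 -10 F [-0.4   0.29  0.25] gf 0.0 op 1.0 pos [ 0.2626 -0.5665  0.2357]
```

send_rows([
  [0,0,0,-0.012,0.088],
  [0,0,0,-0.012,0.088],
  [0,0,0,-0.012,0.088],
  [0,0,0,-0.012,0.088],
  [0,0.0228,-0.0291,0,0],
  [0,0.0228,-0.0291,0,0],
  [0,0.0228,-0.0291,0,0],
  [0,0.0228,-0.0291,0,0],
  [0,0.0228,-0.0291,0,0],
  [0,0.0228,-0.0291,0,0],
  [0,0.0228,-0.0291,0,0],
  [0,0.0228,-0.0291,0,0],
  [0,0.0228,-0.0291,0,0],
  [0,0.0228,-0.0291,0,0],
  [0,0.0228,-0.0291,0,0],
  [0,0.0228,-0.0291,0,0],
])

```text
time_s: 1.43
position: [0.5073, -0.1948, 0.2842]
tcp_rot: [[0.997, 0.082, -0.001], [0.082, -0.997, 0.0], [-0.001, -0.0, -1.0]]
force: [-0.3, -0.1, -0.0]
opening: 1.001
grasp_force: 0.0
```

```bash
python3 -c "
from h import *
go(.6294,-.0112,.209,4.7)"
```

```text
t 1.43 ang 4.7 turn -0.0 dx 0.1367 dy -0.1730 dz 0.0752 J6 53 F [-0.33 -0.12 -0.03] gf 0.0 op 1.001 pos [ 0.5073 -0.1948  0.2842]
```

send_rows([
  [0,0.0228,-0.0288,0,0],
  [0,0.0228,-0.0288,0,0],
  [0,0.0228,-0.0288,0,0],
  [0,0.0228,-0.0288,0,0],
  [0,0.0228,-0.0288,0,0],
  [0,0.0228,-0.0288,0,0],
  [0,0,0,0.01,0],
  [0,0,0,0,0],
  [0,0,0,0,0],
])

```text
time_s: 2.18
position: [0.6279, -0.0132, 0.2732]
tcp_rot: [[0.997, 0.082, -0.004], [0.082, -0.997, 0.0], [-0.004, -0.0, -1.0]]
force: [-0.0, -0.5, -0.1]
opening: 0.997
grasp_force: 0.0
```

```bash
python3 -c "
from h import *
go(.6294,-.0112,.209,4.7)"
```

```text
t 2.18 ang 4.7 turn 0.001 dx 0.0016 dy -0.0019 dz 0.0642 J6 74 F [-0.02 -0.53 -0.09] gf 0.0 op 0.997 pos [ 0.6279 -0.0132  0.2732]
```

send_rows([
  [0,0.0016,-0.0019,0.014,0],
  [0,0,0,0.025,0],
  [0,0,0,0.02,0],
  [0,0,0,0.005,0],
  [0,0,0,0,0],
  [255,0,0,0,0],
  [255,0,0,0,0],
  [255,0,0,0,0],
  [255,0,0,0,0],
  [255,0,0,0,0],
  [255,0,0,0,0],
  [255,0,0,0,0],
  [255,0,0,0,0],
])

```text
time_s: 3.27
position: [0.6306, -0.0112, 0.2107]
tcp_rot: [[0.997, 0.082, 0.0], [0.082, -0.997, -0.0], [0.0, 0.0, -1.0]]
force: [0.7, -0.5, -0.0]
opening: 0.479
grasp_force: 0.0
```

send_rows([
  [255,0,0,0,0],
  [255,0,0,0,0],
  [255,0,0,0,0],
  [255,0,0,0,0],
  [255,0,0,0,0],
  [255,0,0,0,0],
  [255,0,0,0,0],
])

```text
time_s: 3.85
position: [0.6306, -0.0118, 0.2105]
tcp_rot: [[0.997, 0.082, 0.0], [0.082, -0.997, -0.001], [-0.0, 0.001, -1.0]]
force: [0.1, -1.8, -0.1]
opening: 0.158
grasp_force: 30.0
```

send_rows([
  [255,0,0,0,-0.1],
  [255,0,0,0,-0.1],
  [255,0,0,0,-0.1],
  [255,0,0,0,-0.1],
  [255,0,0,0,-0.1],
  [255,0,0,0,-0.1],
  [255,0,0,0,-0.1],
  [255,0,0,0,-0.1],
  [255,0,0,0,-0.1],
  [255,0,0,0,-0.1],
  [255,0,0,0,-0.1],
  [255,0,0,0,-0.1],
  [255,0,0,0,-0.1],
  [255,0,0,0,-0.1],
  [255,0,0,0,0],
  [255,0,0,0,0],
])

```text
time_s: 5.18
position: [0.6308, -0.0119, 0.2105]
tcp_rot: [[0.093, 0.996, 0.0], [0.996, -0.093, -0.001], [-0.001, 0.001, -1.0]]
force: [0.3, -3.2, -1.3]
opening: 0.157
grasp_force: 30.0
```

```bash
python3 -c "
from h import *
go(.6294,-.0112,.209,83.7);print(read_state()['moment'])"
```

```text
t 5.18 ang 84.6 turn 0.017 dx 0.0006 dy -0.0014 dz 0.0015 J6 -6 F [ 0.29 -3.23 -1.27] gf 30.0 op 0.157 pos [ 0.6308 -0.0119  0.2105]
[-0.59630653 -0.11657671 -0.62545089]
```

send_rows([
  [0,0,0,0,0.02],
  [0,0,0,0,0],
  [0,0,0,0,0],
  [0,0,0,0,0],
  [0,0,0,0,0],
  [0,0,0,-0.03,0],
  [0,0,0,-0.03,0],
  [0,0,0,0,-0.1],
  [0,0,0,0,-0.1],
  [0,0,0,0,-0.1],
  [0,0,0,0,-0.1],
  [0,0,0,0,-0.08],
  [0,0,0,0,0],
])

```text
time_s: 6.27
position: [0.6304, -0.011, 0.2706]
tcp_rot: [[-0.364, 0.931, -0.0], [0.931, 0.364, 0.0], [0.0, -0.0, -1.0]]
force: [0.2, 0.1, -0.3]
opening: 0.981
grasp_force: 0.0
```

```bash
cat >> h.py <<'E'
def parcels(save=None):
    im,d=capture("top");P=pts("top",d);H,S,V=masks(im)
    m=(d>0)&(abs(P[...,2]-.066)<.008)&(P[...,1]>.15)&(P[...,1]<.4)&(P[...,0]>.3)&(P[...,0]<.66)
    for c in comps(m,100): print("parcel",rect(P[c]),"z",np.round(np.median(P[c][:,2]),3),c.sum())
    if save: cv2.imwrite(save,im)
    return im,d,P
E
python3 -c "
from h import *
im,d,P=parcels()
H,S,V=masks(im);m=((H<5)|(H>175))&(S>150)&(V>100)&(P[...,2]>.21)&(P[...,2]<.23)
for c in comps(m,20):print('bar',rect(P[c]))
go(.5314,.298,.15,111.6)"
```

```text
parcel (array([531. , 297.5]), array([45. , 68.6]), 22.1) z 0.066 473
parcel (array([398.4, 303.3]), array([36.6, 44.6]), 41.3) z 0.066 213
t 6.32 ang 111.2 turn -0.008 dx 0.3238 dy 0.0217 dz 0.1206 J6 -32 F [-0.38 -0.19 -0.29] gf 0.0 op 0.991 pos [ 0.6305 -0.011   0.2706]
```

send_rows([
  [0,0.03,0.002,0,0],
  [0,0.036,0.0024,0,0],
  [0,0.036,0.0024,0,0],
  [0,0.036,0.0024,0,0],
  [0,0.036,0.0024,0,0],
  [0,0.036,0.0024,0,0],
  [0,0.036,0.0024,0,0],
  [0,0.036,0.0024,0.02,0],
  [0,0.036,0.0024,0.03,0],
  [0,0.006,0,0.03,0],
  [0,0,0,0.03,0],
  [0,0,0,0,0],
  [0,0,0,0,0],
])

```text
time_s: 7.4
position: [0.5329, 0.2944, 0.1626]
tcp_rot: [[-0.362, 0.932, -0.004], [0.932, 0.362, -0.001], [0.0, -0.004, -1.0]]
force: [0.5, -1.2, 0.1]
opening: 0.999
grasp_force: 0.0
```

```bash
python3 -c "
from h import *
go(.5314,.298,.044,111.9)"
```

```text
t 7.4 ang 111.2 turn -0.012 dx 0.0039 dy -0.0000 dz 0.1186 J6 -3 F [ 0.48 -1.24  0.06] gf 0.0 op 0.999 pos [0.5329 0.2944 0.1626]
```

send_rows([
  [0,0.004,0,0.02,-0.012],
  [0,0,0,0.03,0],
  [0,0,0,0.03,0],
  [0,0,0,0.026,0],
  [0,0,0,0.012,0],
  [255,0,0,0,0],
  [255,0,0,0,0],
  [255,0,0,0,0],
  [255,0,0,0,0],
  [255,0,0,0,0],
  [255,0,0,0,0],
  [255,0,0,0,0],
  [255,0,0,0,0],
  [255,0,0,0,0],
  [255,0,0,0,0],
  [255,0,0,0,0],
])

```text
time_s: 8.73
position: [0.532, 0.2981, 0.0464]
tcp_rot: [[-0.374, 0.927, -0.001], [0.927, 0.374, -0.0], [-0.0, -0.001, -1.0]]
force: [-2.0, -1.4, 5.3]
opening: 0.504
grasp_force: 30.0
```

send_rows([
  [255,0,0,-0.015,0.05],
  [255,0,0,-0.03,0.1],
  [255,0,0,-0.03,0.1],
  [255,0,0,-0.03,0.1],
  [255,0,0,-0.03,0.1],
  [255,0,0,-0.02,0.04],
  [255,0,0,0,0],
  [255,0,0,0,0],
  [255,0,0,0,0],
])

```text
time_s: 9.48
position: [0.531, 0.2977, 0.1987]
tcp_rot: [[0.106, 0.994, -0.004], [0.994, -0.106, -0.001], [-0.002, -0.004, -1.0]]
force: [0.2, 0.1, -3.5]
opening: 0.505
grasp_force: 30.0
```

```bash
python3 -c "
from h import *
x=sc(-.05,.115);print(x);go(*x,.158,83.7)
for i in range(4): capture('side');print(read_state()['force'])"
```

```text
(np.float64(0.5929155), np.float64(0.109295))
t 9.48 ang 83.9 turn 0.004 dx -0.1805 dy 0.0822 dz 0.0407 J6 25 F [ 0.19  0.14 -3.51] gf 30.0 op 0.505 pos [0.531  0.2977 0.1987]
[-0.16591331 -0.21144867 -4.22242131]
[ 0.30422542 -0.29419391 -4.63912558]
[-0.47303698 -0.0578416  -3.50188107]
[-0.02965741  0.36625582 -3.70540351]
```

send_rows([
  [255,-0.015,0.007,0,0.004],
  [255,-0.03,0.0137,0,0],
  [255,-0.03,0.0137,0,0],
  [255,-0.03,0.0137,0,0],
  [255,-0.03,0.0137,0,0],
  [255,-0.03,0.0137,0,0],
  [255,-0.0155,0.0067,0,0],
  [255,0,0,0,0],
  [255,0,0,0.015,0],
  [255,0,0,0.015,0],
  [255,0,0,0.01,0],
  [255,0,0,0,0],
])

```text
time_s: 10.68
position: [0.5919, 0.1102, 0.1577]
tcp_rot: [[0.11, 0.994, -0.007], [0.994, -0.11, 0.0], [-0.001, -0.007, -1.0]]
force: [0.0, -0.4, -5.0]
opening: 0.506
grasp_force: 30.0
```

```bash
python3 -c "
from h import *
x=sc(-.05,.115);go(*x,.155,83.7)"
```

```text
t 10.68 ang 83.7 turn -0.001 dx -0.0008 dy 0.0011 dz 0.0027 J6 6 F [ 0.02 -0.4  -5.  ] gf 30.0 op 0.506 pos [0.5919 0.1102 0.1577]
```

send_rows([
  [255,-0.0008,0.001,0.005,0],
  [255,0,0,0.005,0],
  [255,0,0,0.005,0],
  [255,0,0,0,0],
  [255,0,0,0,0],
  [255,0,0,0,0],
])

```text
time_s: 11.18
position: [0.5954, 0.1091, 0.1463]
tcp_rot: [[0.111, 0.994, 0.0], [0.994, -0.111, 0.0], [0.0, 0.0, -1.0]]
force: [-0.7, 0.9, -3.1]
opening: 0.505
grasp_force: 30.0
```

send_rows([
  [255,0,0,0.004,0],
  [255,0,0,0,0],
  [255,0,0,0,0],
  [0,0,0,0,0],
  [0,0,0,0,0],
  [0,0,0,0,0],
  [0,0,0,0,0],
  [0,0,0,0,0],
  [0,0,0,0,0],
  [0,0,0,-0.02,0],
  [0,0,0,-0.03,0.05],
  [0,0,0,-0.03,0.1],
  [0,0,0,-0.03,0.1],
  [0,0,0,0,0.1],
  [0,0,0,0,0.1],
  [0,0,0,0,0.1],
  [0,0,0,0,0.1],
  [0,0,0,0,0.1],
])

```text
time_s: 12.68
position: [0.5952, 0.1088, 0.2521]
tcp_rot: [[0.762, 0.648, 0.0], [0.648, -0.762, -0.0], [0.0, 0.0, -1.0]]
force: [0.0, -0.6, -0.0]
opening: 0.997
grasp_force: 0.0
```

```bash
python3 -c "
from h import *
im,d,P=parcels('pics/t1.png')
m=(d>0)&(P[...,2]>.14)&(P[...,2]<.19)&(P[...,0]<.8)
for c in comps(m,60):print(rect(P[c]),np.median(P[c][:,2]))
go(.3864,.2928,.2,41)"
```

```text
(array([613.7,  -8.2]), array([46.4, 22.5]), 85.2) 0.17774370088428315
(array([591.7,  83.5]), array([18.3, 44.3]), 84.5) 0.16037582736569023
t 12.73 ang 40.2 turn -0.014 dx -0.0369 dy -0.2759 dz 0.0520 J6 50 F [-0.02  0.24 -0.43] gf 0.0 op 0.996 pos [0.5952 0.1088 0.252 ]
```

View pics/t1.png

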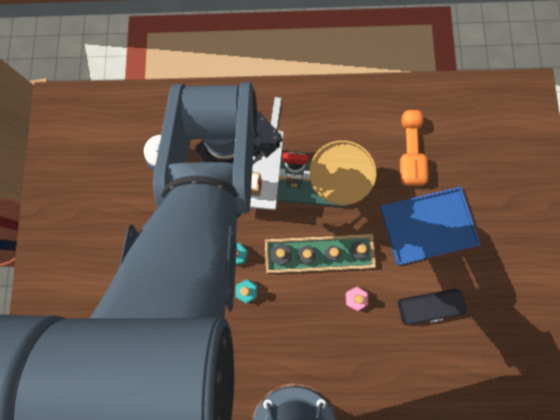

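The picture shows parcel_d's end on the platter at (256,182), with its top at 160 mm so the pan is on its stop. The arm hides parcel_a, so I'll check that one from the side camera.

```bash
python3 -c "
from h import *
z=np.load('side0.npz')
for im,d in ((z['im'],z['d']),capture('side')):
    P=pts('side',d)
    m=(d>0)&(abs(P[...,2]-.066)<.006)&(P[...,1]>.18)&(P[...,1]<.45)&(P[...,0]>.28)&(P[...,0]<.5)
    for c in comps(m,40):print(rect(P[c]),np.median(P[c][:,2]),c.sum())
"
```

```text
(array([388.9, 289.5]), array([73.7, 54.1]), 36.6) 0.06403881075262541 169
(array([389.8, 290.4]), array([72.4, 53.8]), 38.9) 0.06378722611408144 166
```

Parcel_a has not moved.

send_rows([
  [0,-0.0018,-0.015,0,-0.014],
  [0,-0.0039,-0.029,0,0],
  [0,-0.0039,-0.029,0,0],
  [0,-0.0039,-0.029,0,0],
  [0,-0.0039,-0.029,0,0],
  [0,-0.0039,-0.029,0,0],
  [0,-0.0039,-0.029,0,0],
  [0,-0.0039,-0.029,0.02,0],
  [0,-0.0039,-0.029,0.03,0],
  [0,-0.0039,-0.029,0.03,0],
  [0,0,0,0.03,0],
  [0,0,0,0,0],
  [0,0,0,0,0],
])

```text
time_s: 13.87
position: [0.3837, 0.2912, 0.1416]
tcp_rot: [[0.747, 0.664, -0.003], [0.664, -0.747, -0.001], [-0.003, -0.001, -1.0]]
force: [-0.1, 0.3, 0.7]
opening: 1.001
grasp_force: 0.0
```

```bash
python3 -c "
from h import *
go(.3864,.2928,.045,41)"
```

```text
t 13.87 ang 41.6 turn 0.011 dx 0.0030 dy 0.0006 dz 0.0966 J6 72 F [-0.1   0.25  0.67] gf 0.0 op 1.001 pos [0.3837 0.2912 0.1416]
```

send_rows([
  [0,0.003,0,0.02,0.011],
  [0,0,0,0.03,0],
  [0,0,0,0.03,0],
  [0,0,0,0.016,0],
  [255,0,0,0,0],
  [255,0,0,0,0],
  [255,0,0,0,0],
  [255,0,0,0,0],
  [255,0,0,0,0],
  [255,0,0,0,0],
  [255,0,0,0,0],
  [255,0,0,0,0],
  [255,0,0,0,0],
  [255,0,0,0,0],
  [255,0,0,0,0],
  [255,0,0,0,0],
])

```text
time_s: 15.2
position: [0.3878, 0.2933, 0.0468]
tcp_rot: [[0.756, 0.654, 0.001], [0.654, -0.756, 0.0], [0.001, 0.0, -1.0]]
force: [-0.4, -0.3, 5.5]
opening: 0.507
grasp_force: 30.0
```

send_rows([
  [255,0,0,-0.015,-0.04],
  [255,0,0,-0.03,-0.1],
  [255,0,0,-0.03,-0.1],
  [255,0,0,-0.03,-0.1],
  [255,0,0,-0.03,-0.1],
  [255,0,0,-0.03,-0.1],
  [255,0,0,0,-0.1],
  [255,0,0,0,-0.1],
  [255,0,0,0,0],
  [255,0,0,0,0],
  [255,0,0,0,0],
])

```text
time_s: 16.12
position: [0.387, 0.293, 0.2107]
tcp_rot: [[0.12, 0.993, -0.001], [0.993, -0.12, -0.001], [-0.001, -0.001, -1.0]]
force: [0.4, 0.5, -0.3]
opening: 0.498
grasp_force: 30.0
```

```bash
python3 -c "
from h import *
x=sc(.05,.115);print(x);go(*x,.15,83.7)
for i in range(4): capture('side');print(read_state()['force'])"
```

```text
(np.float64(0.6923155), np.float64(0.09832500000000001))
t 16.12 ang 83.1 turn -0.01 dx -0.1600 dy 0.3248 dz 0.0607 J6 31 F [ 0.37  0.53 -0.28] gf 30.0 op 0.498 pos [0.387  0.293  0.2107]
[-0.53579775  0.23134096 -1.07409461]
[ 0.16177846 -0.70235794 -0.85710389]
[ 0.12729063  0.96471304 -0.59440013]
[ 0.30962231 -0.04272131 -1.81541296]
```

send_rows([
  [255,0,0,-0.02,-0.01],
  [255,-0.0063,0.0129,-0.02,0],
  [255,-0.014,0.0284,0,0],
  [255,-0.014,0.0284,0,0],
  [255,-0.014,0.0284,0,0],
  [255,-0.014,0.0284,0,0],
  [255,-0.014,0.0284,0,0],
  [255,-0.014,0.0284,0,0],
  [255,-0.014,0.0284,0,0],
  [255,-0.014,0.0284,0,0],
  [255,-0.014,0.0284,0,0],
  [255,-0.014,0.0284,0,0],
  [255,-0.0137,0.0279,0,0],
  [255,0,0,0,0],
  [255,0,0,0,0],
])

```text
time_s: 17.57
position: [0.694, 0.0976, 0.2498]
tcp_rot: [[0.111, 0.994, -0.001], [0.994, -0.111, 0.0], [0.0, -0.001, -1.0]]
force: [-0.2, 0.9, -0.7]
opening: 0.502
grasp_force: 30.0
```

```bash
python3 -c "
from h import *
x=sc(.05,.115);go(*x,.145,83.7)"
```

```text
t 17.57 ang 83.7 turn -0.001 dx 0.0005 dy -0.0017 dz 0.1048 J6 5 F [-0.24  0.91 -0.73] gf 30.0 op 0.502 pos [0.694  0.0976 0.2498]
```

send_rows([
  [255,0,-0.0017,0.03,0],
  [255,0,0,0.03,0],
  [255,0,0,0.025,0],
  [255,0,0,0.012,0],
  [255,0,0,0.006,0],
  [255,0,0,0,0],
  [255,0,0,0,0],
  [0,0,0,0,0],
  [0,0,0,0,0],
  [0,0,0,0,0],
  [0,0,0,0,0],
  [0,0,0,0,0],
  [0,0,0,0,0],
  [0,0,0,-0.03,0],
  [0,0,0,-0.03,0],
  [0,0,0,-0.03,0],
  [0,0,0,-0.03,0],
  [0,0,0,0,0],
])

```text
time_s: 19.07
position: [0.6953, 0.0994, 0.2763]
tcp_rot: [[0.108, 0.994, 0.014], [0.994, -0.108, -0.0], [0.001, 0.014, -1.0]]
force: [0.3, 1.0, 1.0]
opening: 0.999
grasp_force: 0.0
```

send_rows([
  [90,0,0,0,0.12],
  [90,0,0,0,0.12],
  [90,0,0,0,0.12],
  [90,0,0,0,0.12],
  [90,0,0,0,0.12],
  [90,0,0,0,0.12],
  [90,0,0,0,0.12],
  [90,0,0,0,0.12],
  [90,0,0,0,0.12],
  [90,0,0,0,0.12],
  [90,0,0,0,0.12],
  [90,0,0,0,0.12],
  [90,0,0,0,0],
  [90,-0.03,0.008,0,0],
  [90,-0.03,0.008,0,0],
  [90,-0.03,0.008,0,0],
])

```text
time_s: 20.4
position: [0.6008, 0.073, 0.2675]
tcp_rot: [[1.0, 0.027, -0.001], [0.027, -1.0, 0.0], [-0.001, -0.0, -1.0]]
force: [-0.6, -0.8, -0.0]
opening: 0.644
grasp_force: 0.0
```

```bash
python3 -c "
from h import *
go(.4293,.0291,.10,0)
im,d=capture('top');P=pts('top',d)
tr=(d>0)&(P[...,0]>.4)&(P[...,0]<.47)&(P[...,1]>-.22)&(P[...,1]<.08)&(P[...,2]>.05)&(P[...,2]<.09)
for c in comps(tr,20):print(rect(P[c]),np.median(P[c][:,2]))
cv2.imwrite('pics/t2.png',im)
im,d=capture('side');cv2.imwrite('pics/s2.png',im)
"
```

```text
t 20.4 ang 1.5 turn 0.027 dx -0.1715 dy 0.0439 dz 0.1675 J6 85 F [-0.59 -0.77 -0.04] gf 0.0 op 0.644 pos [0.6008 0.073  0.2675]
(array([ 438. , -173.7]), array([19.1, 20.2]), 43.5) 0.06492153750588003
(array([429.2,  28.9]), array([19.9, 19.5]), 44.3) 0.07117715002319613
(array([427.1, -37.3]), array([19.9, 19.8]), 26.4) 0.06542433669732517
(array([ 430.6, -105.7]), array([20.2, 17.6]), 89.2) 0.06138324515502103
```

View pics/s2.png

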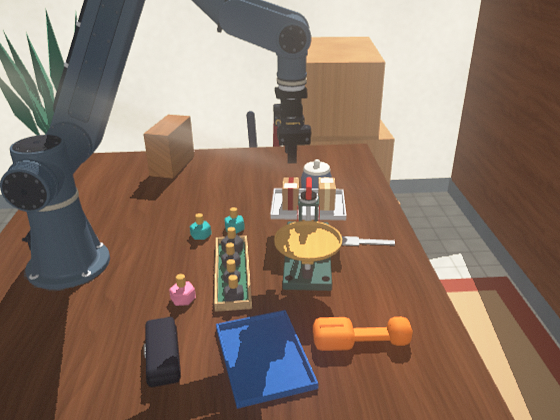

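The side view shows both parcels upright on the platter at (291,193) and (327,193), with the weight plate raised. Next is the 500 g weight.

send_rows([
  [90,-0.0286,0.0073,0,0.027],
  [90,-0.0286,0.0073,0,0],
  [90,-0.0286,0.0073,0,0],
  [90,-0.0286,0.0073,0,0],
  [90,-0.0286,0.0073,0.02,0],
  [90,-0.0286,0.0073,0.04,0],
  [90,0,0,0.04,0],
  [90,0,0,0.03,0],
  [90,0,0,0,0],
  [90,0,0,0,0],
])

```text
time_s: 21.33
position: [0.4351, 0.0305, 0.144]
tcp_rot: [[1.0, -0.003, -0.003], [-0.003, -1.0, 0.001], [-0.003, -0.001, -1.0]]
force: [-0.1, -0.6, 0.1]
opening: 0.646
grasp_force: 0.0
```

```bash
python3 -c "
from h import *
go(.4293,.0291,.057,0)"
```

```text
t 21.33 ang -0.2 turn -0.003 dx -0.0058 dy 0.0014 dz 0.0870 J6 79 F [-0.06 -0.57  0.1 ] gf 0.0 op 0.646 pos [0.4351 0.0305 0.144 ]
```

send_rows([
  [90,-0.004,0.001,0.02,0],
  [90,0,0,0.02,0],
  [90,0,0,0.01,0],
  [90,0,0,0,0],
  [90,0,0,0,0],
])

```text
time_s: 21.75
position: [0.433, 0.0294, 0.096]
tcp_rot: [[1.0, -0.003, 0.003], [-0.003, -1.0, -0.001], [0.003, 0.001, -1.0]]
force: [0.4, 0.1, 0.2]
opening: 0.649
grasp_force: 0.0
```

```bash
python3 -c "
from h import *
go(.4293,.0291,.057,0)"
```

```text
t 21.75 ang -0.2 turn -0.003 dx -0.0037 dy 0.0003 dz 0.0390 J6 79 F [0.37 0.06 0.23] gf 0.0 op 0.649 pos [0.433  0.0294 0.096 ]
```

send_rows([
  [90,-0.0035,0,0.015,0],
  [90,0,0,0.015,0],
  [90,0,0,0.008,0],
  [90,0,0,0,0],
  [255,0,0,0,0],
  [255,0,0,0,0],
  [255,0,0,0,0],
  [255,0,0,0,0],
  [255,0,0,0,0],
  [255,0,0,0,0],
  [255,0,0,0,0],
  [255,0,0,0,0],
  [255,0,0,0,0],
])

```text
time_s: 22.83
position: [0.428, 0.0292, 0.0569]
tcp_rot: [[1.0, -0.004, 0.001], [-0.004, -1.0, -0.0], [0.001, 0.0, -1.0]]
force: [-0.8, -3.2, 3.0]
opening: 0.247
grasp_force: 30.0
```

send_rows([
  [255,0,0,-0.015,0],
  [255,0,0,-0.025,0],
  [255,0,0,-0.03,-0.1],
  [255,0,0,-0.03,-0.12],
  [255,0,0,-0.03,-0.12],
  [255,0,0,-0.03,-0.12],
  [255,0,0,-0.01,-0.12],
  [255,0,0,0,-0.12],
  [255,0,0,0,-0.12],
  [255,0,0,0,-0.12],
  [255,0,0,0,-0.12],
  [255,0,0,0,-0.12],
  [255,0,0,0,-0.12],
  [255,0,0,0,-0.12],
  [255,0,0,0,-0.044],
  [255,0,0,0,0],
  [255,0,0,0,0],
])

```text
time_s: 24.25
position: [0.4264, 0.03, 0.2259]
tcp_rot: [[0.112, 0.994, -0.003], [0.994, -0.112, 0.001], [0.001, -0.003, -1.0]]
force: [0.2, -0.2, -5.2]
opening: 0.245
grasp_force: 30.0
```

```bash
python3 -c "
from h import *
x=sc(-.026,-.139);print(x);go(*x,.2,83.7)"
```

```text
(np.float64(0.5889077), np.float64(-0.14581380000000002))
t 24.25 ang 83.6 turn -0.002 dx -0.1569 dy 0.1808 dz 0.0259 J6 -5 F [ 0.17 -0.2  -5.16] gf 30.0 op 0.245 pos [0.4264 0.03   0.2259]
```

send_rows([
  [255,-0.011,0.0128,0,0],
  [255,-0.0209,0.0241,0,0],
  [255,-0.0209,0.0241,0,0],
  [255,-0.0209,0.0241,0,0],
  [255,-0.0209,0.0241,0,0],
  [255,-0.0209,0.0241,0,0],
  [255,-0.0209,0.0241,0,0],
  [255,-0.0209,0.0241,0,0],
  [255,0,0,0,0],
  [255,0,0,0.015,0],
  [255,0,0,0,0],
])

```text
time_s: 25.17
position: [0.589, -0.1471, 0.2084]
tcp_rot: [[0.113, 0.994, -0.006], [0.994, -0.113, 0.003], [0.002, -0.006, -1.0]]
force: [-1.3, 0.3, -5.9]
opening: 0.248
grasp_force: 30.0
```

```bash
python3 -c "
from h import *
x=sc(-.026,-.139);go(*x,.175,83.7)
im,d=capture('top');P=pts('top',d);H,S,V=masks(im)
m=(d>0)&(abs(P[...,2]-.119)<.03)&(P[...,0]>.5)&(P[...,0]<.72)&(P[...,1]<-.03)&(P[...,1]>-.22)&(S>80)
q=P[m];print(rect(q),np.round(np.percentile(q[:,2],[5,25,50,75,95]),4),m.sum())"
```

```text
t 25.17 ang 83.5 turn -0.003 dx 0.0013 dy -0.0002 dz 0.0334 J6 -18 F [-1.31  0.3  -5.92] gf 30.0 op 0.248 pos [ 0.589  -0.1471  0.2084]
(array([637.2, -68.2]), array([ 38.4, 135. ]), 71.2) [0.1195 0.1214 0.1228 0.1258 0.1334] 479
```

send_rows([
  [255,0.001,0,0.015,0],
  [255,0,0,0.013,0],
  [255,0,0,0.005,0],
  [255,0,0,0.005,0],
  [255,0,0,0.005,0],
  [255,0,0,0.003,0],
  [255,0,0,0,0],
  [255,0,0,0,0],
  [255,0,0,0,0],
  [255,0,0,0,0],
])

```text
time_s: 26.05
position: [0.5905, -0.1457, 0.1662]
tcp_rot: [[0.111, 0.994, -0.0], [0.994, -0.111, 0.0], [0.0, -0.0, -1.0]]
force: [-1.9, 1.8, -0.3]
opening: 0.241
grasp_force: 30.0
```

send_rows([
  [90,0,0,0,0],
  [90,0,0,0,0],
  [90,0,0,0,0],
  [90,0,0,0,0],
  [90,0,0,0,0],
  [90,0,0,-0.03,0],
  [90,0,0,-0.03,0],
  [90,0,0,-0.03,0],
  [90,-0.03,-0.02,0,0],
  [90,-0.03,-0.03,0,0],
  [90,0,-0.035,0,0],
  [90,0,-0.035,0,0],
  [90,0,-0.035,0,0],
  [90,0,0,0,0],
  [90,0,0,0,0],
])

```text
time_s: 27.3
position: [0.4292, -0.1876, 0.2561]
tcp_rot: [[0.112, 0.994, 0.0], [0.994, -0.112, -0.0], [-0.0, 0.0, -1.0]]
force: [0.8, -1.0, 0.5]
opening: 0.65
grasp_force: 0.0
```

```bash
cat >> h.py <<'E'
def beam(save=None):
    im,d=capture('top');P=pts('top',d);H,S,V=masks(im);Z=P[...,2];C=sc(0,.115);W=sc(0,-.115)
    pl=(d>0)&(abs(P[...,0]-C[0])<.09)&(abs(P[...,1]-C[1])<.06)&(Z<.13)&(Z>.08)
    wp=(d>0)&(np.hypot(P[...,0]-W[0],P[...,1]-W[1])<.068)&(Z<.13)&(Z>.08)
    a,b=np.median(Z[pl]),np.median(Z[wp]);print("platter z %.4f plate z %.4f n %d %d -> tilt %.4f"%(a,b,pl.sum(),wp.sum(),(b-a)/.23))
    for c in comps((d>0)&(Z>.14)&(Z<.19)&(P[...,0]>.5)&(P[...,0]<.75)&(abs(P[...,1])<.19),20):print(rect(P[c]),np.round(np.median(P[c][:,2]),4))
    if save: cv2.imwrite(save,im)
E
python3 -c "
from h import *
go(.4271,-.0373,.1,0);beam('pics/t3.png')
im,d=capture('side');cv2.imwrite('pics/s3.png',cv2.resize(im[130:310,180:400],(733,600),interpolation=cv2.INTER_CUBIC))"
```

```text
t 27.3 ang 83.5 turn 1.458 dx -0.0021 dy -0.1503 dz 0.1561 J6 -31 F [ 0.77 -1.04  0.49] gf 0.0 op 0.65 pos [ 0.4292 -0.1876  0.2561]
platter z 0.1088 plate z 0.1085 n 2000 1878 -> tilt -0.0010
(array([692. ,  99.9]), array([68.9, 45.5]), 83.8) 0.1741
(array([651.2, -12.9]), array([ 8.5, 39.7]), 0.2) 0.1798
(array([613.8,  -8.2]), array([46.5, 22.9]), 85.3) 0.1784
(array([594.5, 108.5]), array([68.8, 45.1]), 83.3) 0.1744
(array([ 590.6, -141.2]), array([51.3, 48.6]), 75.3) 0.1422
```

View pics/s3.png

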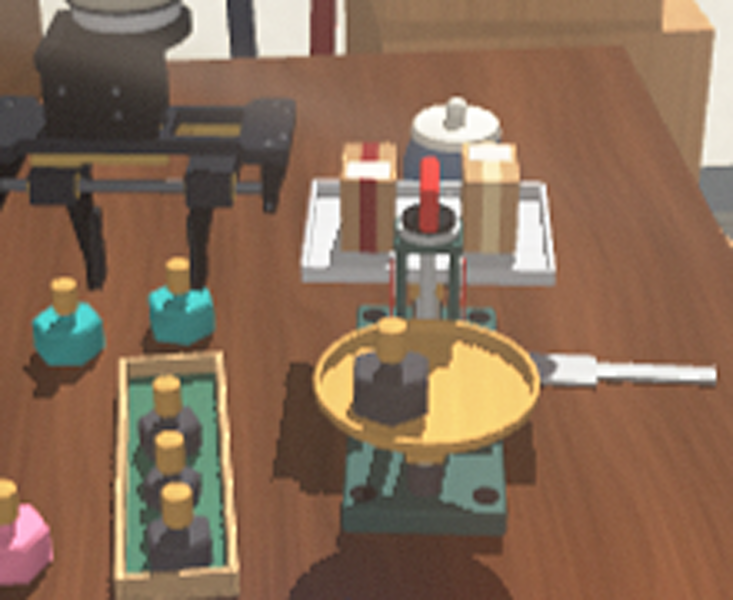

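The crop shows the 500 g weight upright on the plate at (390,375) and both parcels on the platter. The pans are within 0.3 mm of each other, so the beam is level and the total is 500 g. I'll go back to the knob, check the beam again there, and clamp.

```bash
python3 -c "
from h import *
go(.630,-.0112,.2105,84.6);beam()"
```

```text
t 27.4 ang 83.6 turn -0.017 dx 0.1954 dy 0.1805 dz 0.0459 J6 -31 F [ 0.34  0.08 -0.92] gf 0.0 op 0.648 pos [ 0.4319 -0.1888  0.2564]
platter z 0.1088 plate z 0.1085 n 1997 1881 -> tilt -0.0014
(array([691.6,  99.8]), array([69. , 45.8]), 85.1) 0.174
(array([651.8, -12.6]), array([39.8,  6.8]), 81.0) 0.177
(array([613.5,  -9.3]), array([44.3, 23.7]), 85.5) 0.1777
(array([594.4, 108.8]), array([69.1, 45.1]), 84.0) 0.1743
(array([ 589.1, -141.2]), array([49.5, 46.7]), 61.0) 0.1421
```

send_rows([
  [90,0.012,0.011,-0.02,-0.017],
  [90,0.023,0.0212,0,0],
  [90,0.023,0.0212,0,0],
  [90,0.023,0.0212,0,0],
  [90,0.023,0.0212,0,0],
  [90,0.023,0.0212,0,0],
  [90,0.023,0.0212,0,0],
  [90,0.023,0.0212,0,0],
  [90,0.023,0.0212,0,0],
  [90,0,0,0,0],
  [90,0,0,0.01,0],
  [90,0,0,0,0],
])

```text
time_s: 28.45
position: [0.6281, -0.0094, 0.2631]
tcp_rot: [[0.093, 0.996, -0.004], [0.996, -0.093, 0.0], [-0.0, -0.004, -1.0]]
force: [-0.3, 0.7, -0.9]
opening: 0.646
grasp_force: 0.0
```

```bash
python3 -c "
from h import *
go(.630,-.0112,.2105,84.6);beam()"
```

```text
t 28.45 ang 84.7 turn 0.002 dx -0.0016 dy 0.0020 dz 0.0526 J6 -6 F [-0.26  0.74 -0.9 ] gf 0.0 op 0.646 pos [ 0.6281 -0.0094  0.2631]
platter z 0.1088 plate z 0.1085 n 264 1723 -> tilt -0.0012
(array([ 589.4, -144.4]), array([47.4, 48.6]), 81.1) 0.1425
```

Level and settled. Clamping now.

send_rows([
  [90,-0.0016,0.001,0.012,0],
  [90,0,0,0.02,0],
  [90,0,0,0.014,0],
  [90,0,0,0.005,0],
  [90,0,0,0,0],
  [255,0,0,0,0],
  [255,0,0,0,0],
  [255,0,0,0,0],
  [255,0,0,0,0],
  [255,0,0,0,0],
  [255,0,0,0,0],
  [255,0,0,0,0],
  [255,0,0,0,0],
  [255,0,0,0,0],
  [255,0,0,0,0],
])

```text
time_s: 29.75
position: [0.6307, -0.0116, 0.215]
tcp_rot: [[0.095, 0.996, 0.002], [0.996, -0.095, 0.0], [0.0, 0.002, -1.0]]
force: [2.3, -0.1, -1.0]
opening: 0.158
grasp_force: 30.0
```

send_rows([
  [255,0,0,0,0.1],
  [255,0,0,0,0.1],
  [255,0,0,0,0.1],
  [255,0,0,0,0.1],
  [255,0,0,0,0.1],
  [255,0,0,0,0.1],
  [255,0,0,0,0.1],
  [255,0,0,0,0.1],
  [255,0,0,0,0.1],
  [255,0,0,0,0.1],
  [255,0,0,0,0.1],
  [255,0,0,0,0.1],
  [255,0,0,0,0.1],
  [255,0,0,0,0.1],
  [255,0,0,0,0],
  [255,0,0,0,0],
])

```text
time_s: 31.08
position: [0.6308, -0.0118, 0.215]
tcp_rot: [[0.997, 0.079, 0.003], [0.079, -0.997, -0.0], [0.003, 0.0, -1.0]]
force: [4.8, -0.4, -1.0]
opening: 0.158
grasp_force: 30.0
```

```bash
python3 -c "
from h import *
go(.630,-.0112,.2105,4.4);print(read_state()['moment'])"
```

```text
t 31.08 ang 4.5 turn 0.002 dx -0.0008 dy -0.0006 dz 0.0045 J6 74 F [ 4.82 -0.45 -0.98] gf 30.0 op 0.158 pos [ 0.6308 -0.0118  0.215 ]
[ 0.02261858 -0.64271666 -0.16667844]
```

send_rows([
  [255,0,0,0,0.03],
  [255,0,0,0,0.03],
  [255,0,0,0,0],
  [255,0,0,0,0],
])

```text
time_s: 31.42
position: [0.6307, -0.0118, 0.215]
tcp_rot: [[1.0, 0.021, 0.002], [0.021, -1.0, -0.001], [0.002, 0.001, -1.0]]
force: [5.3, 0.6, -1.5]
opening: 0.161
grasp_force: 30.0
```

```bash
python3 -c "
from h import *
go(.630,-.0112,.2105,4.4);print(read_state()['moment'])"
```

```text
t 31.42 ang 1.2 turn -0.056 dx -0.0007 dy -0.0007 dz 0.0045 J6 78 F [ 5.27  0.55 -1.54] gf 30.0 op 0.161 pos [ 0.6307 -0.0118  0.215 ]
[-0.03303549 -0.81155062  0.7000839 ]
```

send_rows([
  [0,0,0,0,0],
  [0,0,0,0,0],
  [0,0,0,0,0],
  [0,0,0,0,0],
  [0,0,0,0,0],
  [0,0,0,-0.03,0],
  [0,0,0,-0.03,0],
  [0,0,0,0,-0.12],
  [0,0,0,0,-0.12],
  [0,0,0,0,-0.12],
  [0,0,0,0,-0.12],
  [0,0,0,0,-0.12],
  [0,0,0,0,-0.12],
  [0,0,0,0,-0.12],
  [0,0,0,0,-0.12],
  [0,0,0,0,-0.12],
  [0,0,0,0,-0.12],
  [0,0,0,0,-0.12],
  [0,0,0,0,-0.12],
])

```text
time_s: 33.0
position: [0.6293, -0.0115, 0.2745]
tcp_rot: [[0.108, 0.994, -0.001], [0.994, -0.108, 0.0], [0.0, -0.001, -1.0]]
force: [0.8, 1.0, -0.2]
opening: 0.998
grasp_force: 0.0
```

```bash
python3 -c "
from h import *
go(.5944,.1087,.155,83.7);beam();im,d=capture('top');P=pts('top',d);Z=P[...,2]
for c in comps((d>0)&(Z>.212)&(Z<.232)&(P[...,0]>.59)&(abs(P[...,1])<.05),20):print('bar',rect(P[c]))"
```

```text
t 33.0 ang 83.8 turn 0.002 dx 0.1156 dy -0.0478 dz 0.1195 J6 -5 F [ 0.79  0.95 -0.22] gf 0.0 op 0.998 pos [ 0.6293 -0.0115  0.2745]
platter z 0.1088 plate z 0.1084 n 263 1672 -> tilt -0.0016
(array([ 589.9, -142.8]), array([49.4, 49.6]), 78.4) 0.1422
```

send_rows([
  [0,0.0156,-0.0078,0,0],
  [0,0.025,-0.01,0,0],
  [0,0.025,-0.01,0,0],
  [0,0.025,-0.01,0,0],
  [0,0.025,-0.01,0,0],
  [0,0,0,0.02,0],
  [0,0,0,0.03,0],
  [0,0,0,0,0],
  [0,0,0,0,0],
])

```text
time_s: 33.85
position: [0.5936, 0.1095, 0.2235]
tcp_rot: [[0.115, 0.993, -0.005], [0.993, -0.115, 0.0], [-0.0, -0.005, -1.0]]
force: [0.4, -0.1, -0.0]
opening: 0.998
grasp_force: 0.0
```

```bash
python3 -c "
from h import *
go(.5944,.1087,.155,83.7);im,d=capture('top');P=pts('top',d);Z=P[...,2]
for c in comps((d>0)&(Z>.212)&(Z<.232)&(P[...,0]>.59)&(abs(P[...,1])<.05),20):print('bar',rect(P[c]))"
```

```text
t 33.85 ang 83.4 turn -0.005 dx -0.0007 dy 0.0009 dz 0.0685 J6 6 F [ 0.39 -0.11 -0.01] gf 0.0 op 0.998 pos [0.5936 0.1095 0.2235]
bar (array([629.5, -10.8]), array([56.3, 14. ]), 3.3)
```

The clamp bar is at 3.3°, so it's home. Picking up parcel_d.

send_rows([
  [0,0,0,0.02,0],
  [0,0,0,0.03,0],
  [0,0,0,0.0185,0],
  [0,0,0,0,0],
  [255,0,0,0,0],
  [255,0,0,0,0],
  [255,0,0,0,0],
  [255,0,0,0,0],
  [255,0,0,0,0],
  [255,0,0,0,0],
  [255,0,0,0,0],
  [255,0,0,0,0],
  [255,0,0,0,0],
  [255,0,0,0,0],
])

```text
time_s: 35.07
position: [0.5954, 0.1088, 0.1563]
tcp_rot: [[0.114, 0.994, 0.0], [0.994, -0.114, 0.0], [0.0, 0.0, -1.0]]
force: [0.7, -0.2, 1.4]
opening: 0.503
grasp_force: 30.0
```

send_rows([
  [255,0,0,-0.01,0],
  [255,0,0,-0.025,0],
  [255,0,0,-0.03,0],
  [255,0,0,-0.03,0],
  [255,0,0,-0.03,0],
  [255,0,0,-0.01,0],
  [255,0,0,0,0],
  [255,0,0,0,0],
])

```text
time_s: 35.73
position: [0.5946, 0.1087, 0.2904]
tcp_rot: [[0.114, 0.994, -0.002], [0.994, -0.114, -0.0], [-0.0, -0.002, -1.0]]
force: [-1.0, -0.3, -4.9]
opening: 0.5
grasp_force: 30.0
```

```bash
cat >> h.py <<'E'
TX=np.array([np.cos(np.radians(12.7)),np.sin(np.radians(12.7))]);TY=np.array([-TX[1],TX[0]])
def tray(a,b): return tuple(np.array([.5018,-.3666])+a*TX+b*TY)
E
python3 -c "
from h import *
x=tray(0,.05);print(x);go(*x,.15,102.7)
im,d=capture('top');P=pts('top',d);H,S,V=masks(im)
m=(d>0)&(H>100)&(H<125)&(S>120)&(P[...,2]<.03)&(V>60)&(P[...,1]<-.2)
for c in comps(m,400):
  print(rect(P[c]),c.sum())"
```

```text
(np.float64(0.49080768978235817), np.float64(-0.31782327280270717))
t 35.73 ang 83.5 turn -0.336 dx -0.3933 dy -0.1950 dz 0.1404 J6 6 F [-0.95 -0.25 -4.89] gf 30.0 op 0.5 pos [0.5946 0.1087 0.2904]
(array([ 502. , -366.5]), array([160.7, 229.5]), 12.5) 5079
```

send_rows([
  [255,0,0,0,-0.112],
  [255,0,0,0,-0.112],
  [255,0,-0.015,0,-0.112],
  [255,0,-0.03,0,0],
  [255,-0.01,-0.03,0,0],
  [255,-0.02,-0.03,0,0],
  [255,-0.025,-0.03,0,0],
  [255,-0.03,-0.03,0,0],
  [255,-0.03,-0.03,0,0],
  [255,-0.03,0,0,0],
  [255,-0.03,0,0,0],
  [255,-0.03,0,0,0],
  [255,-0.03,0,0,0],
  [255,-0.03,0,0,0],
  [255,-0.03,0,0,0],
  [255,-0.03,0,0,0],
  [255,-0.03,0,0,0],
  [255,-0.03,0,0,0],
  [255,0,0,0,0],
  [255,0,0,0,0],
])

```text
time_s: 37.45
position: [0.4895, -0.3076, 0.288]
tcp_rot: [[-0.218, 0.976, -0.004], [0.976, 0.218, 0.004], [0.005, -0.003, -1.0]]
force: [-1.1, 0.8, -4.7]
opening: 0.497
grasp_force: 30.0
```

```bash
python3 -c "
from h import *
x=tray(0,.05);go(*x,.052,102.7)"
```

```text
t 37.45 ang 102.6 turn -0.002 dx -0.0102 dy -0.0010 dz 0.2360 J6 -56 F [-1.15  0.82 -4.73] gf 30.0 op 0.497 pos [ 0.4895 -0.3076  0.288 ]
```

send_rows([
  [255,-0.01,0,0.02,0],
  [255,0,0,0.035,0],
  [255,0,0,0.035,0],
  [255,0,0,0.035,0],
  [255,0,0,0.035,0],
  [255,0,0,0.03,0],
  [255,0,0,0.02,0],
  [255,0,0,0.012,0],
  [255,0,0,0.006,0],
  [255,0,0,0,0],
  [255,0,0,0,0],
])

```text
time_s: 38.37
position: [0.4931, -0.3165, 0.0637]
tcp_rot: [[-0.221, 0.975, 0.001], [0.975, 0.221, -0.0], [-0.001, 0.0, -1.0]]
force: [0.2, 0.5, -4.0]
opening: 0.504
grasp_force: 30.0
```

```bash
python3 -c "
from h import *
x=tray(0,.05);go(*x,.053,102.7)"
```

```text
t 38.37 ang 102.7 turn 0.001 dx -0.0008 dy -0.0025 dz 0.0107 J6 -56 F [ 0.17  0.49 -4.  ] gf 30.0 op 0.504 pos [ 0.4931 -0.3165  0.0637]
```

send_rows([
  [255,0,0,0.006,0],
  [255,0,0,0.005,0],
  [255,0,0,0,0],
  [255,0,0,0,0],
  [0,0,0,0,0],
  [0,0,0,0,0],
  [0,0,0,0,0],
  [0,0,0,0,0],
  [0,0,0,0,0],
  [0,0,0,0,0],
  [0,0,0,-0.025,0],
  [0,0,0,-0.035,0],
  [0,0,0,-0.035,0],
  [0,0,0,-0.035,0],
  [0,0,0,-0.035,0.1],
  [0,0,0,-0.035,0.1],
  [0,0,0,-0.035,0.12],
  [0,0,0,0,0],
])

```text
time_s: 39.87
position: [0.4959, -0.3193, 0.2954]
tcp_rot: [[0.101, 0.995, 0.012], [0.995, -0.101, -0.011], [-0.01, 0.013, -1.0]]
force: [0.7, -0.4, 0.6]
opening: 0.998
grasp_force: 0.0
```

```bash
python3 -c "
from h import *
beam('pics/t4.png');go(.692,.0998,.155,84.2)"
```

```text
platter z 0.1092 plate z 0.1080 n 2707 1889 -> tilt -0.0050
(array([659.1,  66.8]), array([68.7, 45.2]), 78.7) 0.1747
(array([628.5, -11.2]), array([46.4, 53.5]), 88.6) 0.1799
(array([ 589.9, -142.2]), array([50.2, 48.5]), 82.5) 0.1423
t 39.92 ang 84.4 turn 0.003 dx 0.4358 dy 0.1541 dz 0.1369 J6 -38 F [-0.99 -0.04 -0.31] gf 0.0 op 0.999 pos [ 0.4946 -0.3182  0.2919]
```

View pics/t4.png

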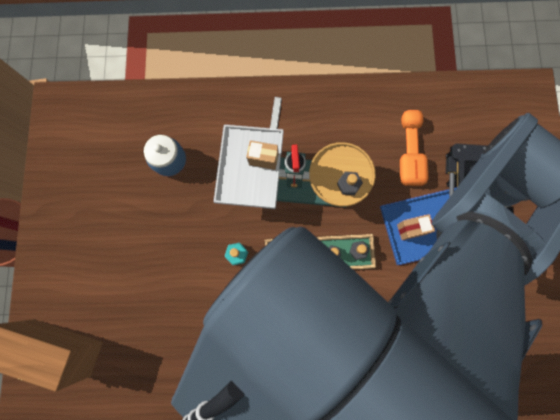

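The picture shows parcel_d in the blue tray at (416,227) and the 500 g weight on the plate at (349,183). Parcel_a has been knocked aside on the platter to (264,151), so I'll use its new pose.

```bash
python3 -c "
from h import *
go(.6591,.0668,.155,79.5)"
```

```text
t 39.92 ang 84.4 turn 0.086 dx 0.4086 dy 0.0916 dz 0.1369 J6 -38 F [-0.99 -0.04 -0.31] gf 0.0 op 0.999 pos [ 0.4946 -0.3182  0.2919]
```

send_rows([
  [0,0,0,0,0.086],
  [0,0.0186,0.0046,0,0],
  [0,0.03,0.0067,0,0],
  [0,0.03,0.0067,0,0],
  [0,0.03,0.0067,0,0],
  [0,0.03,0.0067,0,0],
  [0,0.03,0.0067,0,0],
  [0,0.03,0.0067,0,0],
  [0,0.03,0.0067,0,0],
  [0,0.03,0.0067,0,0],
  [0,0.03,0.0067,0,0],
  [0,0.03,0.0067,0,0],
  [0,0.03,0.0067,0,0],
  [0,0.03,0.0067,0,0],
  [0,0.03,0.0067,0,0],
  [0,0,0,0,0],
  [0,0,0,0.02,0],
  [0,0,0,0,0],
  [0,0,0,0,0],
])

```text
time_s: 41.5
position: [0.6558, 0.0681, 0.2646]
tcp_rot: [[0.183, 0.983, -0.006], [0.983, -0.183, 0.0], [-0.001, -0.006, -1.0]]
force: [-0.1, 0.2, 0.6]
opening: 1.0
grasp_force: 0.0
```

```bash
python3 -c "
from h import *
go(.6591,.0668,.155,79.2)
im,d=capture('side');cv2.imwrite('pics/s5.png',im)
P=pts('side',d);m=(d>0)&(abs(P[...,2]-.174)<.006)&(P[...,1]>.02)&(P[...,1]<.2)&(P[...,0]>.55)&(P[...,0]<.75)
for c in comps(m,40):print(rect(P[c]),c.sum())"
```

```text
t 41.5 ang 79.5 turn 0.005 dx -0.0006 dy 0.0035 dz 0.1096 J6 7 F [-0.14  0.22  0.58] gf 0.0 op 1.0 pos [0.6558 0.0681 0.2646]
(array([663.8,  63.3]), array([75.1, 42.9]), 82.2) 87
```

send_rows([
  [0,-0.0006,0.0025,0.02,0],
  [0,0,0,0.03,0],
  [0,0,0,0.03,0],
  [0,0,0,0.02,0],
  [0,0,0,0.01,0],
  [0,0,0,0,0],
  [255,0,0,0,0],
  [255,0,0,0,0],
  [255,0,0,0,0],
  [255,0,0,0,0],
  [255,0,0,0,0],
  [255,0,0,0,0],
  [255,0,0,0,0],
  [255,0,0,0,0],
  [255,0,0,0,0],
  [255,0,0,0,0],
  [255,0,0,0,0],
])

```text
time_s: 42.97
position: [0.6601, 0.0673, 0.1574]
tcp_rot: [[0.183, 0.983, 0.0], [0.983, -0.183, 0.0], [0.0, 0.0, -1.0]]
force: [-0.1, 0.6, 1.3]
opening: 0.499
grasp_force: 29.9
```

send_rows([
  [255,0,0,-0.01,0],
  [255,0,0,-0.025,0],
  [255,0,0,-0.03,0],
  [255,0,0,-0.03,0],
  [255,0,0,-0.03,0],
  [255,0,0,-0.01,0],
  [255,0,0,0,0],
  [255,0,0,0,0],
])

```text
time_s: 43.63
position: [0.6594, 0.0673, 0.2918]
tcp_rot: [[0.183, 0.983, -0.001], [0.983, -0.183, 0.0], [-0.0, -0.001, -1.0]]
force: [0.2, -0.2, -1.0]
opening: 0.499
grasp_force: 29.9
```

```bash
python3 -c "
from h import *
x=tray(0,-.05);print(x);go(*x,.053,102.7)"
```

```text
(np.float64(0.5127923102176419), np.float64(-0.4153767271972928))
t 43.63 ang 79.5 turn -0.406 dx -0.4387 dy -0.2491 dz 0.2388 J6 7 F [ 0.21 -0.24 -1.04] gf 29.9 op 0.499 pos [0.6594 0.0673 0.2918]
```

send_rows([
  [255,0,0,0,-0.1],
  [255,0,0,0,-0.1],
  [255,0,0,0,-0.1],
  [255,0,0,0,-0.106],
  [255,0,-0.019,0,0],
  [255,0,-0.03,0,0],
  [255,0,-0.035,0,0],
  [255,0,-0.035,0,0],
  [255,0,-0.035,0,0],
  [255,-0.01,-0.035,0,0],
  [255,-0.02,-0.03,0,0],
  [255,-0.025,-0.03,0,0],
  [255,-0.035,0,0,0],
  [255,-0.035,0,0,0],
  [255,-0.035,0,0,0],
  [255,-0.035,0,0,0],
  [255,-0.035,0,0,0],
  [255,-0.035,0,0,0],
  [255,-0.035,0,0,0],
  [255,-0.035,0,0,0],
])

```text
time_s: 45.3
position: [0.4896, -0.3149, 0.289]
tcp_rot: [[-0.22, 0.976, -0.005], [0.976, 0.22, 0.005], [0.005, -0.004, -1.0]]
force: [0.8, 0.2, -0.6]
opening: 0.506
grasp_force: 29.9
```

```bash
python3 -c "
from h import *
x=tray(0,-.05);go(*x,.053,102.7)"
```

```text
t 45.3 ang 102.7 turn -0.0 dx -0.1031 dy 0.0006 dz 0.2360 J6 -56 F [ 0.77  0.22 -0.64] gf 29.9 op 0.506 pos [ 0.4896 -0.3149  0.289 ]
```

send_rows([
  [255,-0.034,0,0,0],
  [255,-0.034,0,0,0],
  [255,-0.034,0,0,0],
  [255,0,0,0.02,0],
  [255,0,0,0.035,0],
  [255,0,0,0.035,0],
  [255,0,0,0.035,0],
  [255,0,0,0.035,0],
  [255,0,0,0.03,0],
  [255,0,0,0.02,0],
  [255,0,0,0.012,0],
  [255,0,0,0.006,0],
  [255,0,0,0,0],
  [255,0,0,0,0],
])

```text
time_s: 46.47
position: [0.5135, -0.414, 0.0643]
tcp_rot: [[-0.22, 0.975, 0.0], [0.975, 0.22, -0.0], [-0.0, 0.0, -1.0]]
force: [0.3, -0.4, -0.9]
opening: 0.503
grasp_force: 29.9
```

```bash
python3 -c "
from h import *
x=tray(0,-.05);go(*x,.054,102.7)"
```

```text
t 46.47 ang 102.7 turn 0.0 dx -0.0012 dy -0.0010 dz 0.0103 J6 -61 F [ 0.35 -0.45 -0.88] gf 29.9 op 0.503 pos [ 0.5135 -0.414   0.0643]
```

send_rows([
  [255,0,0,0.006,0],
  [255,0,0,0.005,0],
  [255,0,0,0,0],
  [255,0,0,0,0],
  [0,0,0,0,0],
  [0,0,0,0,0],
  [0,0,0,0,0],
  [0,0,0,0,0],
  [0,0,0,0,0],
  [0,0,0,0,0],
  [0,0,0,-0.025,0],
  [0,0,0,-0.035,0],
  [0,0,0,-0.035,0],
  [0,0,0,-0.035,0],
  [0,0,0,-0.035,0],
  [0,0,0,-0.035,0],
  [0,0,-0.03,0,0],
  [0,-0.03,-0.03,0,0],
  [0,-0.03,-0.03,0,0],
  [0,-0.03,-0.03,0,0],
])

```text
time_s: 48.13
position: [0.4166, -0.5266, 0.2541]
tcp_rot: [[-0.222, 0.975, 0.0], [0.975, 0.222, -0.001], [-0.001, 0.0, -1.0]]
force: [-1.3, -0.3, -0.5]
opening: 1.0
grasp_force: 0.0
```

send_rows([
  [0,-0.03,-0.03,0,0],
  [0,-0.03,-0.03,0,0],
  [0,0,0,0,0],
  [0,0,0,0,0],
  [0,0,0,0,0],
])

```text
time_s: 48.55
position: [0.3725, -0.596, 0.2527]
tcp_rot: [[-0.219, 0.976, 0.0], [0.976, 0.219, 0.002], [0.002, 0.0, -1.0]]
force: [0.3, 0.4, 0.5]
opening: 1.001
grasp_force: 0.0
```

```bash
python3 -c "
from h import *
beam();im,d=capture('top');cv2.imwrite('pics/t6.png',im);P=pts('top',d);Z=P[...,2]
for c in comps((d>0)&(abs(Z-.071)<.007)&(P[...,1]<-.24)&(P[...,1]>-.5)&(P[...,0]<.6)&(P[...,0]>.4),60):print('parcel',rect(P[c]),np.median(P[c][:,2]))
for c in comps((d>0)&(Z>.212)&(Z<.232)&(P[...,0]>.59)&(abs(P[...,1])<.05),20):print('bar',rect(P[c]))
im,d=capture('side');cv2.imwrite('pics/s6.png',im)"
```

```text
platter z 0.1092 plate z 0.1079 n 3312 1893 -> tilt -0.0060
(array([628.5, -11.1]), array([46.5, 53.6]), 86.7) 0.1798
(array([ 590.2, -144.7]), array([48.2, 45.8]), 5.6) 0.1434
parcel (array([ 513.5, -413.4]), array([44.2, 71.1]), 12.1) 0.07032019049614835
parcel (array([ 492.7, -316.1]), array([43.8, 69.7]), 12.7) 0.07030893822202455
bar (array([630.4, -10.8]), array([57.2, 13.9]), 3.4)
```

View pics/s6.png

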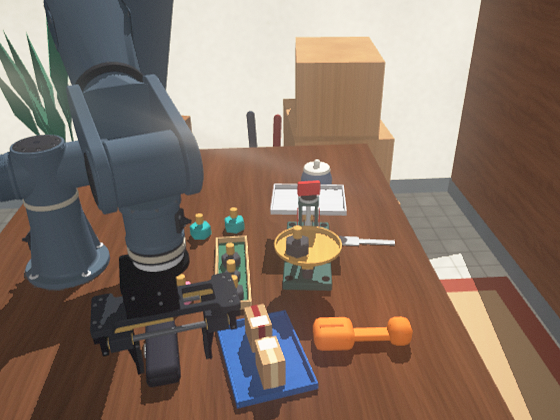

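View pics/t6.png

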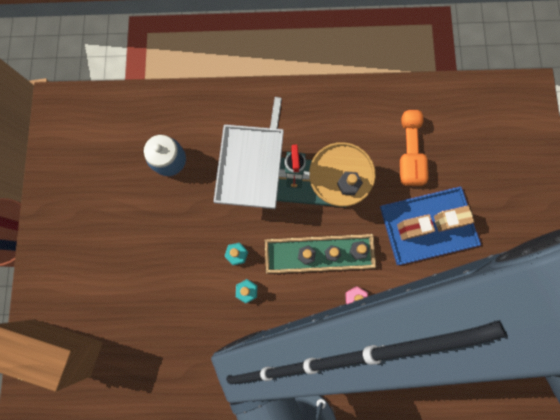

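The side view shows both parcels in the blue tray, at (258,325) and (270,360). The top view shows the 500 g weight on the plate at (349,183), the three spares in the wooden tray at (307,255), (334,253) and (361,250), the clamp home, and the bystanders where they were.

```bash
python3 -c "
from rig import hand_in
print(hand_in())"
```

```text
the job is handed in; nothing more can be done
None
```

The two parcels weigh 500 g together: they balanced level against the 500 g weight, which is still on the round plate, with the clamp screwed home, both parcels in the blue post tray, and the spare weights in their wooden tray.

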